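# Move the sample bottles on one station of the weighing round

## Task

The vented culture bottles go round three stations to follow their loss of weight: stirred, left to settle, weighed, stirred again. Move each bottle on by one: the one on the magnetic stirrer to the marble slab, the one on the slab to the balance, and the one on the balance to the stirrer, parking a bottle on the free cork mat on the way. Set each down upright in the middle of its new station, never drop a bottle or let one tip over, and leave the other things on the bench where they are.

Things in the scene. Friction and masses are not known exactly. Their poses are not given: they have to be found in the camera images.
- bottle_blue: 100 ml amber glass laboratory bottle, blue screw cap; at the start on the magnetic stirrer. Body 56 mm diameter to 56 mm height, shoulder to a 43 mm neck; the cap, a cylinder 52 mm in diameter from 74 to 100 mm above the bottle's underside, is the place to grip. Height 100 mm, mass 0.18 to 0.33 kg, loose, round (any yaw). Origin: centre of its underside, z up its axis.
- bottle_yellow: 100 ml amber glass laboratory bottle, yellow screw cap; at the start on the marble slab. Body 56 mm diameter to 56 mm height, shoulder to a 43 mm neck; the cap, a cylinder 52 mm in diameter from 74 to 100 mm above the bottle's underside, is the place to grip. Height 100 mm, mass 0.18 to 0.33 kg, loose, round (any yaw). Origin: centre of its underside, z up its axis.
- bottle_red: 100 ml amber glass laboratory bottle, red screw cap; at the start on the balance pan. Body 56 mm diameter to 56 mm height, shoulder to a 43 mm neck; the cap, a cylinder 52 mm in diameter from 74 to 100 mm above the bottle's underside, is the place to grip. Height 100 mm, mass 0.18 to 0.33 kg, loose, round (any yaw). Origin: centre of its underside, z up its axis.
- stirrer: Magnetic stirrer, white, 130 mm wide, with a round white ceramic plate 120 mm in diameter with a thin grey ring; in front (-x of its frame) a lower panel, 38 mm high, with a blue knob (52 mm high) and a display, reaching 113 mm from the plate centre. Fixed. Origin: on the bench directly below the plate centre; the plate's flat top is 60 mm above it; z up.
- balance: Precision balance, grey housing 150 mm wide and 210 mm deep, with a round stainless steel pan of 120 mm diameter; in front (-x of its frame) a black panel 41 mm high with a display, reaching 140 mm from the pan centre. Fixed, the pan does not give. Origin: on the bench directly below the pan centre; the pan's flat top is 55 mm above it; z up.
- slab: Marble settling slab, 130 x 130 mm square, on rubber feet. Fixed. Origin: on the bench below the slab's centre; its flat top is 32 mm above it; z up.
- cork_mat: Round brown cork mat, 120 mm diameter, empty at the start: the free spot for parking a bottle. Fixed. Origin: centre of its underside, on the bench; its flat top is 8 mm above it; z up.
- beaker: Bystander: empty glass beaker, 68 mm diameter, 85 mm high, loose, standing farther from the robot than the stations. Origin: centre of its underside.
- timer: Bystander: white bench timer lying flat, 45 x 66 x 20 mm, loose. Origin: centre of its underside.
- tube_rack: Bystander: small blue tube rack with capped tubes, 50 x 110 mm, 62 mm high, loose. Origin: centre of its underside.
There are look-alikes about, which are no part of the job. Leave any turquoise look-alike of the stirrer alone.

How it is judged (in metres and radians):
At the end, for the whole second after the job is handed in: The blue-capped bottle stands on the marble slab, the yellow-capped one on the balance pan and the red-capped one on the stirrer plate, each upright (within 0.1 rad), at rest on the surface (height within 6 mm) and within 15 mm of the station's centre (horizontal distance between bottle_blue and slab below 0.015 m and z of bottle_blue in the frame of slab between 0.026 and 0.038 m and angle between each of bottle_blue, bottle_yellow, bottle_red's own z axis and vertical below 0.1 rad and linear speed of each of bottle_blue, bottle_yellow, bottle_red below 0.02 m/s and angular speed of each of bottle_blue, bottle_yellow, bottle_red below 0.2 rad/s and horizontal distance between bottle_yellow and balance below 0.015 m and z of bottle_yellow in the frame of balance between 0.049 and 0.061 m and horizontal distance between bottle_red and stirrer below 0.015 m and z of bottle_red in the frame of stirrer between 0.054 and 0.066 m); the robot touches nothing.
It fails at once if a bottle is tipped more than 0.6 rad (angle between any of bottle_blue, bottle_yellow, bottle_red's own z axis and vertical above 0.6 rad).
It fails at once if a bottle is dropped: it falls freely, clear of the fingers, at more than 0.5 m/s (about 13 mm) ((contact force between the fingers and bottle_blue below 0.05 N and linear speed of bottle_blue above 0.5 m/s) or (contact force between the fingers and bottle_yellow below 0.05 N and linear speed of bottle_yellow above 0.5 m/s) or (contact force between the fingers and bottle_red below 0.05 N and linear speed of bottle_red above 0.5 m/s)).
It fails at once if the beaker, timer or tube rack is moved more than 30 mm or tipped over (distance of any of beaker, timer, tube_rack from where it was at the start of the episode above 0.03 m or angle between any of beaker, timer, tube_rack's own z axis and vertical above 0.5 rad).
It also fails if it takes over 112 s, if anything falls off the work surface, if the arm or the gripper's body presses on something with over 40 N, if the wrist force passes 120 N, or if a joint passes its speed limit or range.

## Robot

A 6-joint arm with a two-finger parallel gripper is mounted at the origin on the work surface. World frame = base frame: x ahead of the robot, y to its left, z up, the work surface at z = 0. Lengths are in mm, angles in rad, forces in N, time in s.
With the tool pointing down it reaches from about 300 to 775 mm from the base axis. Payload 14.6 kg.
Tool frame: the origin (TCP) lies on the centre line of the jaws, within the pads' length; the fingertips stand 8 mm ahead of it and the grasp point (between the pads) lies 11 mm behind it; z points along the fingers, y is the line along which they close (so a half turn about z gives the same grasp; the last joint's range is limited). The gripper opens to 94 mm and grips with 3 to 60 N. Pads are 16 mm wide; open, the fingers measure 119 mm over their backs; the gripper's body (75 mm by 177 mm) begins 78 mm behind the grasp point.
Start: joints at [1.231, 0.3, 1.521, -0, 1.321, -0.067], TCP at [148.184, 529.652, 213.446] pointing down, gripper open.
Joint ranges: [-3.03, 3.03], [-0.79, 2.21], [0.23, 2.52], [-1.04, 4.18], [0, 3.07], [-2.55, 2.55]. Speed limits (rad/s): [2.22, 2.22, 2.57, 3.14, 3.14, 3.14].

## Interface

Orientations are given as [roll, pitch, yaw] about the fixed x, y, z axes, in that order (R = Rz(yaw) Ry(pitch) Rx(roll)).
In Python, from cell import manip gives the robot as it stands.
- The arm moves only by the tool jog_arm, never from a script. Its argument "rows" is one flat list of numbers, 7 for each row, row after row: the shift along the world's x, y, z in cm, then the turn, a rotation vector about the world's x, y, z in rad, then the closure, from 0 (fully open) to 1 (shut). In form: [dx, dy, dz, rx, ry, rz, fingers, dx, dy, dz, rx, ry, rz, fingers, ...]. A call has 1 to 20 rows; each row shifts and turns the commanded pose from where the row before left it; what a row does not reach is not made up. A row lasts 1/12 s, in which the tool goes at most 41.7 mm and 7.16 degrees, less where a joint would pass 70% of its speed; a pose out of reach is approached as far as the arm can. A call with a gripper value outside its range is refused whole. The fingers move at their own pace and stop on an object; "newtons" is the grip in N (left out, the last holds). Time passes only in rows, so rows that do not move let the fingers close. It gives the time, the measured TCP pose, the force, the opening and the grip force at its end, in the units of the state.
- manip.read_state(): the state, without advancing time (a new reading comes with each control period).
- manip.camera(name): name is "side" or "top"; returns (picture, depth): 420x560x3 uint8, blue, green, red; 420x560 float32, mm along the optical axis (not along the pixel's ray), 0 where there is no reading.
- manip.camera_model(name): a dict with "K" (3x3 intrinsics, pixels), "R" (3x3) and "t" (3): a world point X has camera coordinates R X + t. Camera axes: x right, y down, z forward; pixel columns grow to the right and rows downward; lengths in mm; the calibration is good to about 2 mm. A picture is of the moment at which its call begins. camera_model takes no time and is no camera call.
- manip.sign_off(): hands the job in; it is judged then, once.
The state is a dict: "clock": time; "joints": joint angles; "qd": joint speeds; "effort": joint torques, N m; "eef_pos": TCP position; "eef_rot": TCP orientation; "wrist_force": force on the tool from outside, world axes, zero at the start; "moment": the same for the moment, N m; "finger_gap": finger opening in mm; "finger_force": force on a finger pad.
Only numpy, scipy, OpenCV 4.12 (cv2) and the standard library are available. Lean on these libraries where they do the work, as an engineer would, in place of code of your own. Each camera call takes 0.05 s, during which the arm holds its last target. There are 200 camera calls.

## Working session

There is one attempt and no reset: what is moved stays moved. The work goes in short steps, Python scripts to look and compute and a tool call to move; the robot and the scene stay as the last step left them, time stands still between calls to the robot, and variables do not carry over. Pictures are saved under pics/ and viewed, at most 14 in all, crops included, and the job is handed in when it is done.

Besides the shell and the picture viewer there is one more tool, called by a JSON object that holds its "method" and its "body", one argument or row to a line. jog_arm: Moves the arm, as the interface text tells. Its arguments: {"type":"object","properties":{"rows":{"type":"array"},"newtons":{"type":"number"}},"required":["rows"]}

```bash
mkdir -p pics; python3 - <<'E'
from cell import manip
import cv2,numpy as np
for n in("top","side"):
    p,d=manip.camera(n); cv2.imwrite(f"pics/{n}0.png",p); np.save(f"{n}0.npy",d)
    m=manip.camera_model(n); print(n,m)
print(manip.read_state())
E
```

```text
top {'K': array([[545.30577367,   0.        , 280.04464638],
       [  0.        , 545.30577367, 204.358252  ],
       [  0.        ,   0.        ,   1.        ]]), 'R': array([[-0.01226063, -0.99963873, -0.02391836],
       [-0.99677665,  0.01411517, -0.07897517],
       [ 0.07928425,  0.02287297, -0.9965896 ]]), 't': array([  52.07856143,  546.44244153, 1609.86039624])}
side {'K': array([[381.40013287,   0.        , 276.84959536],
       [  0.        , 381.40013287, 214.38041657],
       [  0.        ,   0.        ,   1.        ]]), 'R': array([[ 0.93946828, -0.34219255, -0.01742448],
       [-0.18366097, -0.45999443, -0.86871962],
       [ 0.28925421,  0.81933472, -0.49499759]]), 't': array([-485.35344222,  167.19711225,  925.86623503])}
{'clock': 0.1, 'joints': array([ 1.23141840e+00,  3.00440456e-01,  1.52149213e+00,  3.04623226e-05,
        1.32068268e+00, -6.66217802e-02]), 'qd': array([-0.00229851,  0.00022855, -0.0021588 , -0.00119798,  0.00057069,
       -0.00208538]), 'effort': array([-2.20247862e-04, -5.32645261e+01, -3.53285587e+01,  7.09613808e-02,
        2.35044491e-02, -3.09613677e-05]), 'eef_pos': array([148.09887019, 529.46545699, 212.94075962]), 'eef_rot': array([-3.14057428e+00, -9.75188678e-05,  2.86882890e+00]), 'wrist_force': array([-0.35484556, -0.00568253,  0.13126543]), 'moment': array([-0.00289152,  0.0090818 ,  0.02945058]), 'finger_force': 0.0, 'finger_gap': 94.0939382218589}
```

View pics/top0.png

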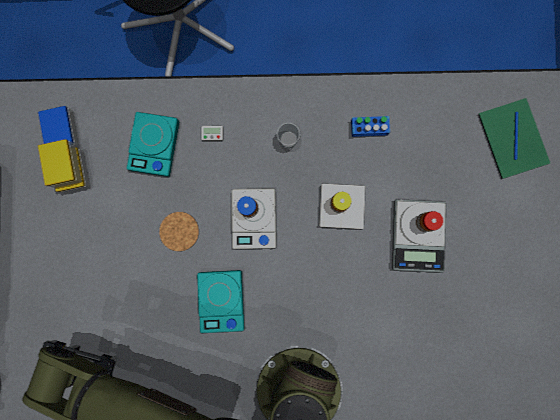

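View pics/side0.png

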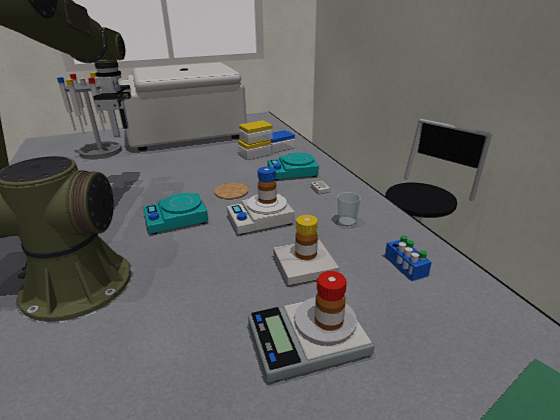

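The top view shows the blue bottle on the white stirrer at (250,212), the yellow one on the slab at (342,205), the red one on the balance at (422,225), and the cork mat at (179,231). The turquoise look-alikes are at (152,143) and (220,300). Next I'll rectify each station at its surface height and measure the caps.

```bash
cat > h.py <<'E'
from cell import manip
import cv2,numpy as np
M={n:manip.camera_model(n) for n in("top","side")}
def ray(n,u,v,z):
    m=M[n];d=m['R'].T@np.linalg.solve(m['K'],[u,v,1.]);c=-m['R'].T@m['t']
    return c+d*(z-c[2])/d[2]
def proj(n,X):
    m=M[n];q=m['K']@(m['R']@np.array(X,float)+m['t']);return q[:2]/q[2]
def rect(p,cx,cy,z,half=100,s=2):
    # ortho patch: up=+x, left=+y, s px/mm
    w=[(cx+half,cy+half),(cx+half,cy-half),(cx-half,cy-half),(cx-half,cy+half)]
    src=np.float32([proj("top",(a,b,z)) for a,b in w]);N=2*half*s
    return cv2.warpPerspective(p,cv2.getPerspectiveTransform(src,np.float32([(0,0),(N,0),(N,N),(0,N)])),(N,N),flags=cv2.INTER_CUBIC)
def caps(p,d=None):
    hsv=cv2.cvtColor(p,cv2.COLOR_BGR2HSV);out={}
    for n,(lo,hi,(u,v)) in C.items():
        m=cv2.inRange(hsv,lo,hi)
        if n=='red': m|=cv2.inRange(hsv,(172,130,60),(180,255,255))
        out[n]=m
    return out
E
python3 - <<'E'
from h import *
p=cv2.imread("pics/top0.png");d=np.load("top0.npy")
hsv=cv2.cvtColor(p,cv2.COLOR_BGR2HSV)
S={'stirrer':((253,206),60),'slab':((342,207),32),'balance':((421,223),55),'cork':((179,231),8)}
tiles=[]
for n,((u,v),z) in S.items():
    X=ray("top",u,v,z);c=np.round(X[:2]);print(n,c)
    t=rect(p,c[0],c[1],z,75,2)
    t=cv2.resize(t,(400,300) if 0 else (300,300))
    for k in range(0,300,50): cv2.line(t,(k,0),(k,5),(0,0,255),1);cv2.line(t,(0,k),(5,k),(0,0,255),1)
    tiles.append(t)
cv2.imwrite("pics/rect.png",np.vstack([np.hstack(tiles[:2]),np.hstack(tiles[2:])]))
for n,(u,v),h,zt in(('blue',(247,206),(105,125),160),('yellow',(342,201),(20,32),132),('red',(432,221),None,155)):
    m=np.zeros(p.shape[:2],np.uint8)
    hh=hsv[...,0].astype(int);ok=(hsv[...,1]>130)&(hsv[...,2]>50)
    ok&=((hh<10)|(hh>170)) if h is None else (hh>=h[0])&(hh<=h[1])
    w=np.zeros_like(ok);w[v-16:v+17,u-16:u+17]=1
    dd=d; m=(ok&w)
    ys,xs=np.nonzero(m);z=[]
    P=[]
    for y,x in zip(ys,xs):
        if d[y,x]>0:
            mm=M['top'];Xc=np.linalg.solve(mm['K'],[x,y,1.])*d[y,x];P.append(mm['R'].T@(Xc-mm['t']))
    P=np.array(P);top=np.median(P[P[:,2]>zt-8],0)
    T=P[P[:,2]>zt-8]
    print(n,len(P),len(T),'mean',T.mean(0).round(1),'mid',((T.max(0)+T.min(0))/2).round(1),'ext',np.ptp(T,axis=0).round(1))
E
```

```text
stirrer [540. 123.]
slab [ 536. -139.]
balance [ 484. -365.]
cork [472. 351.]
blue 254 250 mean [534.1 134.5 159.9] mid [534.3 135.3 161.4] ext [47.4 50.4 18. ]
yellow 249 236 mean [ 546.3 -128.9  132.1] mid [ 546.8 -129.1  132.8] ext [48.3 47.4 17.1]
red 271 251 mean [ 486.9 -374.4  155.3] mid [ 487.9 -374.6  155.8] ext [49.2 48.9 17.5]
```

View pics/rect.png

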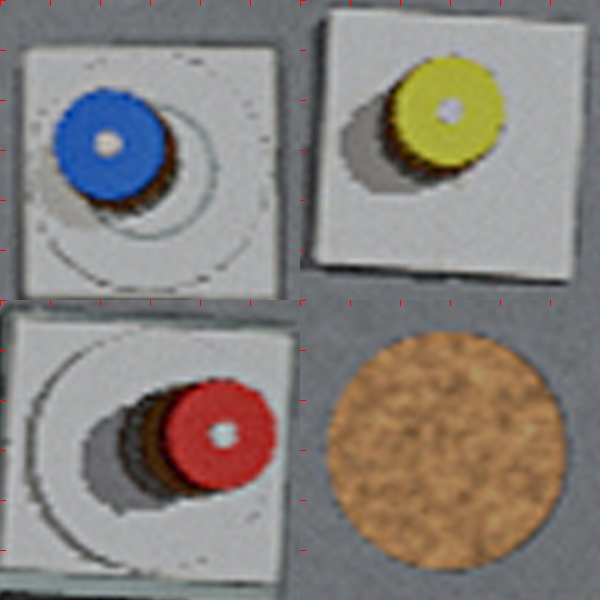

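Station centres from the rectified tiles (2 px/mm):

| Station | x (mm) | y (mm) |
|---|---|---|
| Stirrer | 529 | 123 |
| Slab | 538.5 | -139.5 |
| Balance | 484 | -364 |
| Cork mat | 471 | 353 |

The order will be blue to cork, red to stirrer, yellow to balance, then blue to slab. I'll start by moving above blue.

{"method": "jog_arm", "body": {
  "rows": [1.9, -2, 0, 0, 0, 0, 0, 1.9, -2, 0, 0, 0, 0, 0, 1.9, -2, 0, 0, 0, 0, 0, 1.9, -2, 0, 0, 0, 0, 0, 1.9, -2, 0, 0, 0, 0, 0, 1.9, -2, 0, 0, 0, 0, 0, 1.9, -2, 0, 0, 0, 0, 0, 1.9, -2, 0, 0, 0, 0, 0, 1.9, -2, 0, 0, 0, 0, 0, 1.9, -2, 0, 0, 0, 0, 0, 1.9, -2, 0, 0, 0, 0, 0, 1.9, -2, 0, 0, 0, 0, 0, 1.9, -2, 0, 0, 0, 0, 0, 1.9, -2, 0, 0, 0, 0, 0, 1.9, -2, 0, 0, 0, 0, 0, 1.9, -2, 0, 0, 0, 0, 0, 2, -2, 0, 0, 0, 0, 0, 2, -2, 0, 0, 0, 0, 0, 2, -2, 0, 0, 0, 0, 0, 2, -1.5, 0, 0, 0, 0, 0],
  "newtons": 25
}}

```text
clock: 1.77
eef_pos: [532.9, 133.0, 213.2]
eef_rot: [-3.141, -0.0, 2.868]
wrist_force: [-0.9, 0.1, 0.2]
finger_gap: 93.8
finger_force: 0.0
```

{"method": "jog_arm", "body": {
  "rows": [0.2, 0, -1, 0, 0, 0, 0, 0, 0, -1, 0, 0, 0, 0, 0, 0, -1, 0, 0, 0, 0, 0, 0, -1, 0, 0, 0, 0, 0, 0, -1, 0, 0, 0, 0, 0, 0, -1, 0, 0, 0, 0, 0, 0, -1, 0, 0, 0, 0, 0, 0, -0.7, 0, 0, 0, 0, 0, 0, 0, 0, 0, 0, 0, 0, 0, 0, 0, 0, 0, 1, 0, 0, 0, 0, 0, 0, 1, 0, 0, 0, 0, 0, 0, 1, 0, 0, 0, 0, 0, 0, 1, 0, 0, 0, 0, 0, 0, 1, 0, 0, 0, 0, 0, 0, 1, 0, 0, 0, 0, 0, 0, 1, 0, 0, 0, 0, 0, 0, 1],
  "newtons": 25
}}

```text
clock: 3.18
eef_pos: [534.3, 134.8, 136.7]
eef_rot: [3.141, 0.0, 2.869]
wrist_force: [-0.6, 1.7, 1.4]
finger_gap: 51.9
finger_force: 25.0
```

{"method": "jog_arm", "body": {
  "rows": [0, 0, 0.6, 0, 0, 0, 1, 0, 0, 1.2, 0, 0, 0, 1, 0, 0, 1.6, 0, 0, 0, 1, 0, 0, 1.6, 0, 0, 0, 1, -0.2, 0.8, 0, 0, 0, 0, 1, -0.4, 1.4, 0, 0, 0, 0, 1, -0.5, 1.8, 0, 0, 0, 0, 1, -0.6, 2, 0, 0, 0, 0, 1, -0.6, 2, 0, 0, 0, 0, 1, -0.6, 2, 0, 0, 0, 0, 1, -0.6, 2, 0, 0, 0, 0, 1, -0.6, 2, 0, 0, 0, 0, 1, -0.6, 2, 0, 0, 0, 0, 1, -0.6, 2, 0, 0, 0, 0, 1, -0.5, 1.6, 0, 0, 0, 0, 1, -0.5, 1.2, 0, 0, 0, 0, 1, -0.4, 0.7, 0, 0, 0, 0, 1, -0.2, 0.3, 0, 0, 0, 0, 1, 0, 0, 0, 0, 0, 0, 1]
}}

```text
clock: 4.77
eef_pos: [464.7, 352.8, 186.1]
eef_rot: [-3.141, -0.0, 2.869]
wrist_force: [-0.4, -0.1, -4.1]
finger_gap: 51.8
finger_force: 25.0
```

{"method": "jog_arm", "body": {
  "rows": [0.3, 0, -0.6, 0, 0, 0, 1, 0.3, 0, -1, 0, 0, 0, 1, 0, 0, -1.4, 0, 0, 0, 1, 0, 0, -1.4, 0, 0, 0, 1, 0, 0, -1.4, 0, 0, 0, 1, 0, 0, -1.4, 0, 0, 0, 1, 0, 0, -1, 0, 0, 0, 1, 0, 0, -0.7, 0, 0, 0, 1, 0, 0, -0.4, 0, 0, 0, 1, 0, 0, -0.3, 0, 0, 0, 1, 0, 0, -0.2, 0, 0, 0, 1, 0, 0, -0.1, 0, 0, 0, 1, 0, 0, -0.1, 0, 0, 0, 1, 0, 0, 0, 0, 0, 0, 1, 0, 0, 0, 0, 0, 0, 1]
}}

```text
clock: 6.02
eef_pos: [471.3, 352.7, 86.7]
eef_rot: [3.141, 0.0, 2.869]
wrist_force: [0.5, 1.0, -3.7]
finger_gap: 51.7
finger_force: 25.0
```

{"method": "jog_arm", "body": {
  "rows": [0, 0, -0.1, 0, 0, 0, 1, 0, 0, -0.1, 0, 0, 0, 1, 0, 0, 0, 0, 0, 0, 1, 0, 0, 0, 0, 0, 0, 1]
}}

```text
clock: 6.35
eef_pos: [471.3, 352.7, 84.7]
eef_rot: [3.141, 0.0, 2.869]
wrist_force: [-0.6, -0.4, 0.2]
finger_gap: 51.4
finger_force: 25.0
```

{"method": "jog_arm", "body": {
  "rows": [0, 0, 0, 0, 0, 0, 0.7, 0, 0, 0, 0, 0, 0, 0.3, 0, 0, 0, 0, 0, 0, 0, 0, 0, 0, 0, 0, 0, 0, 0, 0, 0, 0, 0, 0, 0, 0, 0, 0, 0, 0, 0, 0, 0, 0, 0, 0, 0, 0, 0, 0, 0, 0.6, 0, 0, 0, 0, 0, 0, 1.5, 0, 0, 0, 0, 0, 0, 2, 0, 0, 0, 0, 0, 0, 2, 0, 0, 0, 0, 0, 0, 2, 0, 0, 0, 0, 0, -0.8, 2, 0, 0, 0, 0, 0, -1.5, 1, 0, 0, 0, 0, 0, -2, 0.4, 0, 0, 0, 0, 0, -2.5, 0, 0, 0, 0, 0, 0, -3, 0, 0, 0, 0, 0]
}}

```text
clock: 7.77
eef_pos: [471.0, 254.3, 200.2]
eef_rot: [3.141, 0.001, 2.87]
wrist_force: [0.5, -0.9, 0.1]
finger_gap: 94.0
finger_force: 0.0
```

{"method": "jog_arm", "body": {
  "rows": [0.1, -3, 0, 0, 0, 0, 0, 0.1, -3, 0, 0, 0, 0, 0, 0.1, -3, 0, 0, 0, 0, 0, 0.1, -3, 0, 0, 0, 0, 0, 0.1, -3, 0, 0, 0, 0, 0, 0.1, -3, 0, 0, 0, 0, 0, 0.1, -3, 0, 0, 0, 0, 0, 0.1, -3, 0, 0, 0, 0, 0, 0.1, -3, 0, 0, 0, 0, 0, 0.1, -3, 0, 0, 0, 0, 0, 0.1, -3, 0, 0, 0, 0, 0, 0.1, -3, 0, 0, 0, 0, 0, 0.1, -3, 0, 0, 0, 0, 0, 0.1, -3, 0, 0, 0, 0, 0, 0.1, -3, 0, 0, 0, 0, 0, 0.1, -3, 0, 0, 0, 0, 0, 0, -3, 0, 0, 0, 0, 0, 0, -3, 0, 0, 0, 0, 0, 0, -2.5, 0, 0, 0, 0, 0, 0, -2, 0, 0, 0, 0, 0]
}}

```text
clock: 9.43
eef_pos: [486.8, -332.3, 199.9]
eef_rot: [-3.141, 0.0, 2.868]
wrist_force: [-0.9, 0.7, -1.4]
finger_gap: 93.7
finger_force: 0.0
```

{"method": "jog_arm", "body": {
  "rows": [0.1, -2, 0, 0, 0, 0, 0, 0, -1.4, 0, 0, 0, 0, 0, 0, -0.9, 0, 0, 0, 0, 0, 0, 0, -1, 0, 0, 0, 0, 0, 0, -1.2, 0, 0, 0, 0, 0, 0, -1.2, 0, 0, 0, 0, 0, 0, -1.2, 0, 0, 0, 0, 0, 0, -1.2, 0, 0, 0, 0, 0, 0, -0.8, 0, 0, 0, 0, 0, 0, -0.3, 0, 0, 0, 0, 0, 0, 0, 0, 0, 0, 0, 0, 0, 0, 0, 0, 0, 1, 0, 0, 0, 0, 0, 0, 1, 0, 0, 0, 0, 0, 0, 1, 0, 0, 0, 0, 0, 0, 1, 0, 0, 0, 0, 0, 0, 1, 0, 0, 0, 0, 0, 0, 1, 0, 0, 0, 0, 0, 0, 1],
  "newtons": 25
}}

```text
clock: 10.93
eef_pos: [488.2, -373.4, 130.6]
eef_rot: [-3.141, 0.0, 2.869]
wrist_force: [0.6, -0.3, 0.3]
finger_gap: 51.6
finger_force: 25.0
```

{"method": "jog_arm", "body": {
  "rows": [0, 0, 0.5, 0, 0, 0, 1, 0, 0, 1, 0, 0, 0, 1, 0, 0, 1.6, 0, 0, 0, 1, 0, 0, 2, 0, 0, 0, 1, 0, 0, 2, 0, 0, 0, 1, 0, 0, 1.6, 0, 0, 0, 1, 0, 0, 1, 0, 0, 0, 1, 0, 0, 0.7, 0, 0, 0, 1, 0, 0.6, 0, 0, 0, 0, 1, 0.1, 1.1, 0, 0, 0, 0, 1, 0.1, 1.6, 0, 0, 0, 0, 1, 0.1, 2, 0, 0, 0, 0, 1, 0.2, 2.2, 0, 0, 0, 0, 1, 0.2, 2.2, 0, 0, 0, 0, 1, 0.2, 2.2, 0, 0, 0, 0, 1, 0.2, 2.2, 0, 0, 0, 0, 1, 0.2, 2.2, 0, 0, 0, 0, 1, 0.2, 2.2, 0, 0, 0, 0, 1, 0.2, 2.2, 0, 0, 0, 0, 1, 0.2, 2.2, 0, 0, 0, 0, 1]
}}

```text
clock: 12.6
eef_pos: [506.5, -142.3, 233.4]
eef_rot: [3.141, -0.002, 2.869]
wrist_force: [-1.1, 0.4, -1.8]
finger_gap: 51.9
finger_force: 25.0
```

{"method": "jog_arm", "body": {
  "rows": [0.2, 2.2, 0, 0, 0, 0, 1, 0.2, 2.2, 0, 0, 0, 0, 1, 0.2, 2.2, 0, 0, 0, 0, 1, 0.2, 2.2, 0, 0, 0, 0, 1, 0.2, 2.2, 0, 0, 0, 0, 1, 0.2, 2.2, 0, 0, 0, 0, 1, 0.2, 2.2, 0, 0, 0, 0, 1, 0.2, 2.2, 0, 0, 0, 0, 1, 0.2, 2.2, 0, 0, 0, 0, 1, 0.2, 2, 0, 0, 0, 0, 1, 0.1, 1.5, 0, 0, 0, 0, 1, 0, 1.2, 0, 0, 0, 0, 1, 0, 0.8, 0, 0, 0, 0, 1, 0, 0.4, 0, 0, 0, 0, 1, 0, 0, 0, 0, 0, 0, 1]
}}

```text
clock: 13.85
eef_pos: [527.9, 113.2, 234.1]
eef_rot: [-3.141, -0.0, 2.869]
wrist_force: [0.4, -0.5, -2.3]
finger_gap: 51.5
finger_force: 25.0
```

{"method": "jog_arm", "body": {
  "rows": [0.1, 0.5, 0, 0, 0, 0, 1, 0, 0.4, -0.4, 0, 0, 0, 1, 0, 0, -1, 0, 0, 0, 1, 0, 0, -1.5, 0, 0, 0, 1, 0, 0, -1.5, 0, 0, 0, 1, 0, 0, -1.5, 0, 0, 0, 1, 0, 0, -1.3, 0, 0, 0, 1, 0, 0, -1, 0, 0, 0, 1, 0, 0, -0.6, 0, 0, 0, 1, 0, 0, -0.4, 0, 0, 0, 1, 0, 0, -0.2, 0, 0, 0, 1, 0, 0, -0.2, 0, 0, 0, 1, 0, 0, -0.1, 0, 0, 0, 1, 0, 0, 0, 0, 0, 0, 1, 0, 0, 0, 0, 0, 0, 1]
}}

```text
clock: 15.1
eef_pos: [529.4, 121.7, 137.8]
eef_rot: [3.141, 0.001, 2.869]
wrist_force: [-0.0, 0.2, -2.2]
finger_gap: 52.1
finger_force: 25.0
```

{"method": "jog_arm", "body": {
  "rows": [0, 0.1, -0.1, 0, 0, 0, 1, 0, 0, -0.1, 0, 0, 0, 1, 0, 0, 0, 0, 0, 0, 1, 0, 0, 0, 0, 0, 0, 1]
}}

```text
clock: 15.43
eef_pos: [529.3, 122.7, 135.6]
eef_rot: [3.141, 0.0, 2.869]
wrist_force: [0.4, 0.6, -2.9]
finger_gap: 51.8
finger_force: 25.0
```

{"method": "jog_arm", "body": {
  "rows": [0, 0, -0.1, 0, 0, 0, 1, 0, 0, 0, 0, 0, 0, 1, 0, 0, 0, 0, 0, 0, 1]
}}

```text
clock: 15.68
eef_pos: [529.6, 122.6, 135.5]
eef_rot: [3.141, 0.001, 2.869]
wrist_force: [-2.1, -0.9, 6.9]
finger_gap: 51.4
finger_force: 25.0
```

{"method": "jog_arm", "body": {
  "rows": [0, 0, 0, 0, 0, 0, 0.7, 0, 0, 0, 0, 0, 0, 0.3, 0, 0, 0, 0, 0, 0, 0, 0, 0, 0, 0, 0, 0, 0, 0, 0, 0, 0, 0, 0, 0, 0, 0, 0, 0, 0, 0, 0, 0, 0, 0, 0, 0, 0, 0, 0, 0, 0.7, 0, 0, 0, 0, 0, 0, 1.5, 0, 0, 0, 0, 0, 0, 2, 0, 0, 0, 0, 0, 0, 1.5, 0, 0, 0, 0, 0, 0, 0.8, 0, 0, 0, 0, 0.1, -1, 0, 0, 0, 0, 0, 0.2, -2, 0, 0, 0, 0, 0, 0.2, -3, 0, 0, 0, 0, 0, 0.2, -3, 0, 0, 0, 0, 0, 0.2, -3, 0, 0, 0, 0, 0, 0.2, -3, 0, 0, 0, 0, 0, 0.2, -3, 0, 0, 0, 0, 0, 0.2, -3, 0, 0, 0, 0, 0]
}}

```text
clock: 17.35
eef_pos: [543.6, -89.5, 198.5]
eef_rot: [-3.141, -0.001, 2.869]
wrist_force: [0.1, 0.5, 0.0]
finger_gap: 94.1
finger_force: 0.0
```

```bash
python3 - <<'E'
from h import *
p,d=manip.camera("side");cv2.imwrite("pics/side1.png",p)
E
```

```text
(no output)
```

View pics/side1.png

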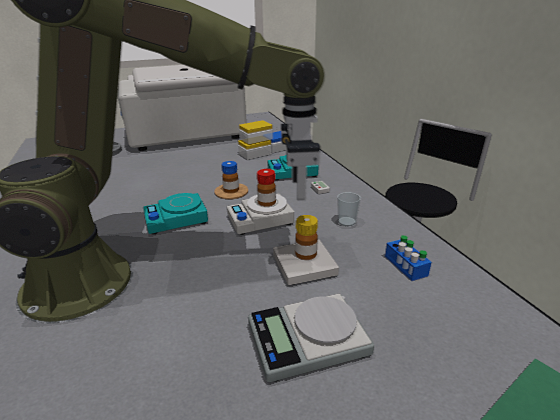

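Blue stands upright on the cork mat at (230,178) and red on the stirrer at (266,190). The balance pan is empty. Yellow is next.

{"method": "jog_arm", "body": {
  "rows": [0.2, -2, 0, 0, 0, 0, 0, 0.1, -1.2, 0, 0, 0, 0, 0, 0, -0.7, -0.5, 0, 0, 0, 0, 0, 0, -1, 0, 0, 0, 0, 0, 0, -1.5, 0, 0, 0, 0, 0, 0, -1.5, 0, 0, 0, 0, 0, 0, -1.5, 0, 0, 0, 0, 0, 0, -1.5, 0, 0, 0, 0, 0, 0, -1.1, 0, 0, 0, 0, 0, 0, -0.6, 0, 0, 0, 0, 0, 0, 0, 0, 0, 0, 0, 0, 0, 0, 0, 0, 0, 0, 0, 0, 0, 0, 0, 0, 1, 0, 0, 0, 0, 0, 0, 1, 0, 0, 0, 0, 0, 0, 1, 0, 0, 0, 0, 0, 0, 1, 0, 0, 0, 0, 0, 0, 1, 0, 0, 0, 0, 0, 0, 1, 0, 0, 0, 0, 0, 0, 1]
}}

```text
clock: 18.98
eef_pos: [547.2, -126.4, 107.5]
eef_rot: [-3.141, 0.0, 2.869]
wrist_force: [-1.0, -0.2, -0.9]
finger_gap: 51.7
finger_force: 25.0
```

{"method": "jog_arm", "body": {
  "rows": [0, 0, 0.6, 0, 0, 0, 1, 0, 0, 1.4, 0, 0, 0, 1, 0, 0, 2, 0, 0, 0, 1, 0, 0, 1.4, 0, 0, 0, 1, 0, -0.4, 0.6, 0, 0, 0, 1, -0.2, -0.8, 0, 0, 0, 0, 1, -0.4, -1.4, 0, 0, 0, 0, 1, -0.5, -1.8, 0, 0, 0, 0, 1, -0.6, -2.2, 0, 0, 0, 0, 1, -0.6, -2.2, 0, 0, 0, 0, 1, -0.6, -2.2, 0, 0, 0, 0, 1, -0.6, -2.2, 0, 0, 0, 0, 1, -0.6, -2.2, 0, 0, 0, 0, 1, -0.6, -2.2, 0, 0, 0, 0, 1, -0.6, -2, 0, 0, 0, 0, 1, -0.5, -1.7, 0, 0, 0, 0, 1, -0.3, -1.2, 0, 0, 0, 0, 1, -0.2, -0.8, 0, 0, 0, 0, 1, 0, -0.4, 0, 0, 0, 0, 1, 0, 0, 0, 0, 0, 0, 1]
}}

```text
clock: 20.65
eef_pos: [484.1, -363.7, 167.0]
eef_rot: [3.141, -0.0, 2.868]
wrist_force: [0.0, 0.5, -2.8]
finger_gap: 51.5
finger_force: 25.0
```

{"method": "jog_arm", "body": {
  "rows": [0, 0, -0.5, 0, 0, 0, 1, 0, 0, -0.9, 0, 0, 0, 1, 0, 0, -0.9, 0, 0, 0, 1, 0, 0, -0.6, 0, 0, 0, 1, 0, 0, -0.3, 0, 0, 0, 1, 0, 0, -0.2, 0, 0, 0, 1, 0, 0, -0.1, 0, 0, 0, 1, 0, 0, -0.1, 0, 0, 0, 1, 0, 0, 0, 0, 0, 0, 1, 0, 0, 0, 0, 0, 0, 1]
}}

```text
clock: 21.48
eef_pos: [484.3, -363.4, 131.7]
eef_rot: [-3.141, 0.0, 2.869]
wrist_force: [-0.2, 0.5, -2.6]
finger_gap: 51.6
finger_force: 25.0
```

{"method": "jog_arm", "body": {
  "rows": [0, 0, -0.1, 0, 0, 0, 1, 0, 0, -0.05, 0, 0, 0, 1, 0, 0, 0, 0, 0, 0, 1, 0, 0, 0, 0, 0, 0, 1]
}}

```text
clock: 21.82
eef_pos: [484.4, -363.5, 130.5]
eef_rot: [-3.141, 0.001, 2.869]
wrist_force: [1.0, -0.5, 4.3]
finger_gap: 51.8
finger_force: 25.0
```

{"method": "jog_arm", "body": {
  "rows": [0, 0, 0, 0, 0, 0, 0.7, 0, 0, 0, 0, 0, 0, 0.3, 0, 0, 0, 0, 0, 0, 0, 0, 0, 0, 0, 0, 0, 0, 0, 0, 0, 0, 0, 0, 0, 0, 0, 0, 0, 0, 0, 0, 0, 0, 0, 0, 0, 0, 0, 0, 0, 0.7, 0, 0, 0, 0, 0, 0, 1.5, 0, 0, 0, 0, 0, 0, 2, 0, 0, 0, 0, 0, 0, 2, 0, 0, 0, 0, 0, 0, 1.8, 0, 0, 0, 0, 0, 1.5, 0, 0, 0, 0, 0, 0, 2.5, 0, 0, 0, 0, 0, 0, 3, 0, 0, 0, 0, 0, 0, 3, 0, 0, 0, 0, 0, 0, 3, 0, 0, 0, 0, 0, 0, 3, 0, 0, 0, 0, 0, 0, 3, 0, 0, 0, 0, 0, 0, 3, 0, 0, 0, 0, 0]
}}

```text
clock: 23.48
eef_pos: [484.0, -142.0, 210.6]
eef_rot: [-3.142, 0.001, 2.869]
wrist_force: [0.5, 0.3, 0.0]
finger_gap: 94.0
finger_force: 0.0
```

{"method": "jog_arm", "body": {
  "rows": [-0.1, 3, 0, 0, 0, 0, 0, -0.1, 3, 0, 0, 0, 0, 0, -0.1, 3, 0, 0, 0, 0, 0, -0.1, 3, 0, 0, 0, 0, 0, -0.1, 3, 0, 0, 0, 0, 0, -0.1, 3, 0, 0, 0, 0, 0, -0.1, 3, 0, 0, 0, 0, 0, -0.1, 3, 0, 0, 0, 0, 0, -0.1, 3, 0, 0, 0, 0, 0, -0.1, 3, 0, 0, 0, 0, 0, -0.1, 3, 0, 0, 0, 0, 0, -0.1, 3, 0, 0, 0, 0, 0, -0.1, 3, 0, 0, 0, 0, 0, 0, 3, 0, 0, 0, 0, 0, 0, 2.6, 0, 0, 0, 0, 0, 0, 2.3, 0, 0, 0, 0, 0, 0, 1.7, 0, 0, 0, 0, 0, 0, 1, 0, 0, 0, 0, 0, 0, 0, 0, 0, 0, 0, 0, 0, 0, 0, 0, 0, 0, 0]
}}

```text
clock: 25.15
eef_pos: [471.2, 352.3, 210.0]
eef_rot: [-3.141, 0.0, 2.869]
wrist_force: [0.2, -0.6, -0.1]
finger_gap: 94.1
finger_force: 0.0
```

Now down to z = 84.5 (-12.6 cm) and grip.

{"method": "jog_arm", "body": {
  "rows": [0, 0, -1, 0, 0, 0, 0, 0, 0, -1.8, 0, 0, 0, 0, 0, 0, -2, 0, 0, 0, 0, 0, 0, -2, 0, 0, 0, 0, 0, 0, -2, 0, 0, 0, 0, 0, 0, -1.8, 0, 0, 0, 0, 0, 0, -1.2, 0, 0, 0, 0, 0, 0, -0.8, 0, 0, 0, 0, 0, 0, 0, 0, 0, 0, 0, 0, 0, 0, 0, 0, 0, 0, 0, 0, 0, 0, 0, 0, 1, 0, 0, 0, 0, 0, 0, 1, 0, 0, 0, 0, 0, 0, 1, 0, 0, 0, 0, 0, 0, 1, 0, 0, 0, 0, 0, 0, 1, 0, 0, 0, 0, 0, 0, 1, 0, 0, 0, 0, 0, 0, 1],
  "newtons": 25
}}

```text
clock: 26.57
eef_pos: [471.3, 352.9, 84.2]
eef_rot: [3.141, 0.0, 2.869]
wrist_force: [0.1, 1.3, -0.8]
finger_gap: 51.9
finger_force: 25.0
```

{"method": "jog_arm", "body": {
  "rows": [0, 0, 0.6, 0, 0, 0, 1, 0, 0, 1.4, 0, 0, 0, 1, 0, 0, 2, 0, 0, 0, 1, 0, 0, 2.2, 0, 0, 0, 1, 0, 0, 2.2, 0, 0, 0, 1, 0, 0, 2.2, 0, 0, 0, 1, 0, 0, 2.2, 0, 0, 0, 1, 0, 0, 2, 0, 0, 0, 1, 0, 0, 1.6, 0, 0, 0, 1, 0, -0.4, 0.8, 0, 0, 0, 1, 0.1, -0.8, 0.4, 0, 0, 0, 1, 0.2, -1.4, 0, 0, 0, 0, 1, 0.2, -1.8, 0, 0, 0, 0, 1, 0.3, -2.2, 0, 0, 0, 0, 1, 0.3, -2.2, 0, 0, 0, 0, 1, 0.3, -2.2, 0, 0, 0, 0, 1, 0.3, -2.2, 0, 0, 0, 0, 1, 0.3, -2.2, 0, 0, 0, 0, 1, 0.3, -2.2, 0, 0, 0, 0, 1, 0.3, -2.2, 0, 0, 0, 0, 1]
}}

```text
clock: 28.23
eef_pos: [496.6, 152.3, 258.6]
eef_rot: [-3.14, -0.002, 2.868]
wrist_force: [-0.2, 0.0, -3.0]
finger_gap: 52.0
finger_force: 25.0
```

{"method": "jog_arm", "body": {
  "rows": [0.3, -2.2, 0, 0, 0, 0, 1, 0.3, -2.2, 0, 0, 0, 0, 1, 0.3, -2.2, 0, 0, 0, 0, 1, 0.3, -2.2, 0, 0, 0, 0, 1, 0.3, -2.2, 0, 0, 0, 0, 1, 0.3, -2.2, 0, 0, 0, 0, 1, 0.3, -2.2, 0, 0, 0, 0, 1, 0.3, -2.2, 0, 0, 0, 0, 1, 0.3, -2.2, 0, 0, 0, 0, 1, 0.3, -2.2, 0, 0, 0, 0, 1, 0.3, -2, 0, 0, 0, 0, 1, 0.3, -1.7, 0, 0, 0, 0, 1, 0.2, -1.2, 0, 0, 0, 0, 1, 0.2, -0.9, 0, 0, 0, 0, 1, 0.1, -0.5, 0, 0, 0, 0, 1, 0, -0.2, 0, 0, 0, 0, 1, 0, 0, 0, 0, 0, 0, 1]
}}

```text
clock: 29.65
eef_pos: [538.0, -130.3, 259.7]
eef_rot: [3.142, -0.0, 2.869]
wrist_force: [-0.4, -0.1, -3.0]
finger_gap: 51.6
finger_force: 25.0
```

{"method": "jog_arm", "body": {
  "rows": [0, -0.5, -0.4, 0, 0, 0, 1, 0, -0.4, -1, 0, 0, 0, 1, 0, 0, -1.6, 0, 0, 0, 1, 0, 0, -1.8, 0, 0, 0, 1, 0, 0, -1.8, 0, 0, 0, 1, 0, 0, -1.8, 0, 0, 0, 1, 0, 0, -1.8, 0, 0, 0, 1, 0, 0, -1.6, 0, 0, 0, 1, 0, 0, -1.2, 0, 0, 0, 1, 0, 0, -0.8, 0, 0, 0, 1, 0, 0, -0.5, 0, 0, 0, 1, 0, 0, -0.3, 0, 0, 0, 1, 0, 0, -0.2, 0, 0, 0, 1, 0, 0, -0.1, 0, 0, 0, 1, 0, 0, -0.1, 0, 0, 0, 1, 0, 0, 0, 0, 0, 0, 1, 0, 0, 0, 0, 0, 0, 1]
}}

```text
clock: 31.07
eef_pos: [538.3, -139.4, 110.3]
eef_rot: [-3.142, 0.001, 2.869]
wrist_force: [-0.3, -0.9, -2.9]
finger_gap: 51.7
finger_force: 25.0
```

{"method": "jog_arm", "body": {
  "rows": [0, 0, -0.1, 0, 0, 0, 1, 0, 0, -0.1, 0, 0, 0, 1, 0, 0, 0, 0, 0, 0, 1, 0, 0, 0, 0, 0, 0, 1]
}}

```text
clock: 31.4
eef_pos: [538.3, -139.4, 108.1]
eef_rot: [-3.142, 0.0, 2.869]
wrist_force: [0.8, 0.8, -1.5]
finger_gap: 51.8
finger_force: 25.0
```

{"method": "jog_arm", "body": {
  "rows": [0, 0, -0.05, 0, 0, 0, 1, 0, 0, 0, 0, 0, 0, 1, 0, 0, 0, 0, 0, 0, 0.7, 0, 0, 0, 0, 0, 0, 0.3, 0, 0, 0, 0, 0, 0, 0, 0, 0, 0, 0, 0, 0, 0, 0, 0, 0, 0, 0, 0, 0, 0, 0, 0, 0, 0, 0, 0, 0, 0, 0, 0, 0, 0, 0, 0, 0, 0.7, 0, 0, 0, 0, 0, 0, 1.5, 0, 0, 0, 0, 0, 0, 2, 0, 0, 0, 0, 0, 0, 2, 0, 0, 0, 0, 0, 0, 2, 0, 0, 0, 0, 0, 0, 2, 0, 0, 0, 0, -1, 0, 1, 0, 0, 0, 0, -2, 0.5, 0, 0, 0, 0, 0, -3, 1, 0, 0, 0, 0, 0, -3, 1, 0, 0, 0, 0, 0, -3, 1, 0, 0, 0, 0, 0]
}}

```text
clock: 33.07
eef_pos: [416.8, -103.9, 219.7]
eef_rot: [-3.142, 0.0, 2.869]
wrist_force: [0.2, -0.4, 0.0]
finger_gap: 94.1
finger_force: 0.0
```

{"method": "jog_arm", "body": {
  "rows": [-2.5, 1.5, 0, 0, 0, 0, 0, -2, 2, 0, 0, 0, 0, 0, -1, 1.5, 0, 0, 0, 0, 0, 0, 1, 0, 0, 0, 0, 0, 0, 0, 0, 0, 0, 0, 0, 0, 0, 0, 0, 0, 0, 0]
}}

```text
clock: 33.57
eef_pos: [363.4, -44.4, 220.0]
eef_rot: [-3.142, 0.001, 2.87]
wrist_force: [0.1, -0.2, 0.3]
finger_gap: 94.2
finger_force: 0.0
```

```bash
python3 - <<'E'
from h import *
p,d=manip.camera("top");s,_=manip.camera("side")
a=rect(p,529,123,60,75,2);b=rect(p,538.5,-139.5,32,75,2);c=rect(p,484,-364,55,75,2)
cv2.imwrite("pics/fin.png",np.vstack([np.hstack([a,b]),np.hstack([c,np.zeros_like(c)])]));cv2.imwrite("pics/sidef.png",s)
hsv=cv2.cvtColor(p,cv2.COLOR_BGR2HSV);m=M['top']
for n,X,h,zt in(('red',(529,123),None,160),('blue',(538.5,-139.5),(105,125),132),('yellow',(484,-364),(20,32),155)):
    u,v=proj('top',(*X,zt)).round().astype(int)
    hh=hsv[...,0].astype(int);ok=(hsv[...,1]>130)&(hsv[...,2]>50)
    ok&=((hh<10)|(hh>170)) if h is None else (hh>=h[0])&(hh<=h[1])
    w=np.zeros_like(ok);w[v-18:v+19,u-18:u+19]=1
    P=[]
    for y,x in zip(*np.nonzero(ok&w&(d>0))):
        P.append(m['R'].T@(np.linalg.solve(m['K'],[x,y,1.])*d[y,x]-m['t']))
    T=np.array(P);T=T[T[:,2]>zt-8];print(n,len(T),T.mean(0).round(1),((T.max(0)+T.min(0))/2).round(1))
E
```

```text
red 256 [527.5 118.9 160.1] [527.3 118.7 160.6]
blue 239 [ 538.  -139.1  132.2] [ 537.9 -138.8  132.2]
yellow 252 [ 484.3 -365.3  155.2] [ 485.4 -365.9  155. ]
```

View pics/fin.png

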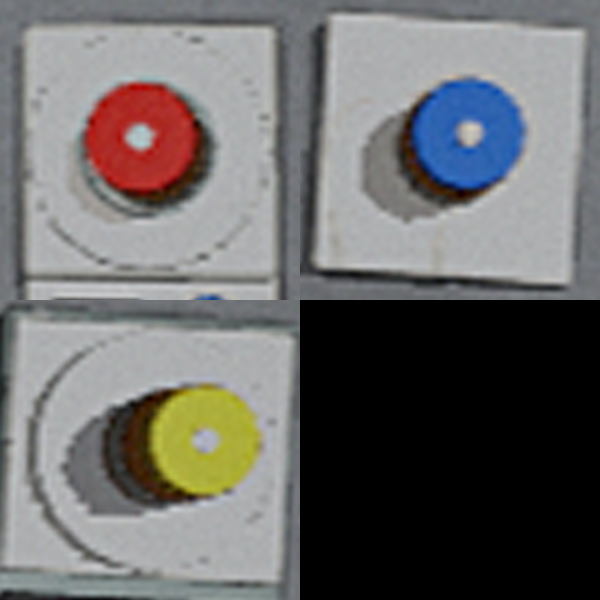

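View pics/sidef.png

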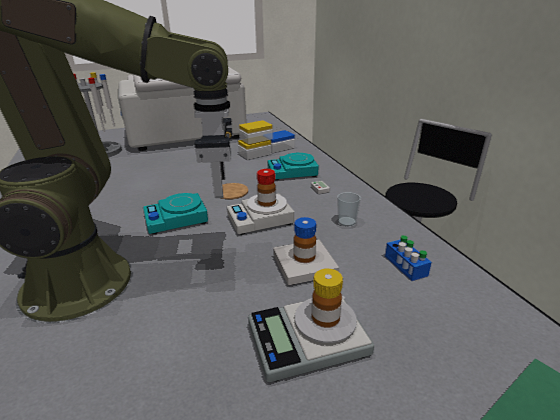

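All three bottles stand upright on their stations: red at (266,188), blue at (305,240) and yellow at (327,300) in the side view. The top view puts each within about 5 mm of its station's centre, and the bystanders are where they were.

```bash
python3 -c "
from cell import manip
print(manip.sign_off())"
```

```text
the job is handed in; nothing more can be done
None
```

I moved all three bottles on by one and handed the job in after about 34 s: blue is on the slab, yellow on the balance and red on the stirrer, each upright and within about 5 mm of centre by the last camera measurement; the hand-in returned no verdict.

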